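Snap the retaining ring onto the magnifier stand's pillar

TASK

The magnifier arm of the dissecting stand is loose on its pillar because the retaining ring lies beside it on the bench. Squeeze the ring's two upright lugs so that it spreads, bring it spread over the pillar's head, and let it close into the groove between the head and the arm's collar, lying flat there and let go. Leave the other things on the bench where they are.

Things in the scene. Friction and masses are not known exactly. Their poses are not given: they have to be found in the camera images.
- ring: Loose bright steel snap ring, 90 mm long, 57 mm wide over its lugs, 6 mm thick, about 95 g, lying flat on the bench. Origin: underside, centre of the round hole. x axis: its line of symmetry, from the two upright lugs (x -36 mm) to the spring end (hinge at x +42 mm); z up. The pose is that of the +y half, so it turns by half the joint value as the ring spreads.
- ring_center (a point): Centre of the ring's hole, 3 mm above its underside. The hole (round with a tapering tail towards the hinge) is 24 mm across at rest and passes a 39 mm round when fully spread; with the lugs pinched to the stop its centre is 40 mm from the middle between them (36.5 mm at rest).
- ring_lugs (a point): Midway between the two lugs of the resting ring, 26 mm above the underside (height of their dark eyes). Flat upright lugs, 16 mm long, 4 mm thick, tops 34 mm above the underside, their middles at 25 mm to either side (y) of this point, toed 0.22 rad, wider apart at the end away from the hole: 57 mm over the widest edges. The crossed ends below are 6 mm high at most.
- ring_half (a joint): How far the ring is spread (rad): 0 closed, at rest; 0.44 fully spread, at its stop. The ends cross, so pinching the lugs together from outside spreads it, like a spring hose clamp: about 9 N at the stop, where the lugs stand parallel, 18 mm over their outer faces. Springs shut when let go.
- stand: Dissecting-magnifier stand, fixed. Origin: on the bench, on the upright pillar's axis; x axis towards the lens. Grey base 240 x 130 mm, 14 mm high, x -50 to +190. Dark round collar of the arm, 54 mm across, flat top at 85 mm height; above it the groove, then the pillar's head, 32 mm across. Arm and lens rim (94 mm across, centred 145 mm out) stay below 70 mm.
- groove (a point): Centre of the pillar's groove, on the pillar's axis, 89.5 mm above the bench. The groove is 23 mm across and spans heights 85 (the collar's flat top) to 94 mm; the steel head above it is 32 mm across, 94 to 106 mm, top edge bevelled 1.5 mm. A ring resting flat on the collar is level with the groove.
- beaker: Clear plastic beaker, 84 mm across, 100 mm high, standing on the bench; a bystander. Origin under its centre.
- jar: Brown specimen jar, 60 mm across, 85 mm high; a bystander. Origin under its centre.
- dish: Shut clear petri dish, 96 mm across, 22 mm high; a bystander. Origin under its centre.
Mind the look-alikes: they are no part of the job. Several things have the shape of the ring; the one meant has the colours described above.

How it is judged:
On the way:
1. the ring is held spread over the pillar's head (value of joint ring_half above 0.2 rad and horizontal distance between ring_center and groove below 0.03 m and z of ring_center in the frame of groove above 0.012 m), for 0.1 s.
At the end, for the whole second after the job is handed in: The ring lies in the groove: its hole's centre within 8 mm of the pillar's axis and between 4 mm below and 3 mm above the groove's mid height, flat within 0.1 rad, closed again (joint under 0.1), at rest and let go (horizontal distance between ring_center and groove below 0.008 m and z of ring_center in the frame of groove between -0.004 and 0.003 m and angle between ring's own z axis and vertical below 0.1 rad and value of joint ring_half below 0.1 rad and linear speed of ring below 0.02 m/s); the robot touches nothing.
It fails at once if the beaker, the jar or the dish is pushed away (more than 20 mm) (distance of any of beaker, jar, dish from where it was at the start of the episode above 0.02 m).
It also fails if it takes over 35 s, if anything falls off the work surface, if the arm or the gripper's body presses on something with over 40 N, if the wrist force passes 120 N, or if a joint passes its speed limit or range.

ROBOT

A 6-joint arm with a two-finger parallel gripper is mounted at the origin on the work surface. World frame = base frame: x ahead of the robot, y to its left, z up, the work surface at z = 0. Lengths are in m, angles in rad, forces in N, time in s.
With the tool pointing down it reaches from about 0.35 to 0.975 m from the base axis. Payload 4.9 kg.
Tool frame: the origin (TCP) lies between the finger pads; the fingertips stand 22 mm ahead of it and the grasp point (between the pads) lies 3 mm ahead of it; z points along the fingers, y is the line along which they close (so a half turn about z gives the same grasp; the last joint's range is limited). The gripper opens to 85 mm and grips with 20 to 120 N. Pads are 22 mm wide; open, the fingers measure 114 mm over their backs; the gripper's body (76 mm by 85 mm) begins 54 mm behind the grasp point. The pads swing forward as they close: fully open they stand 13 mm farther back than shut.
Start: joints at [-1.434, 0.053, 1.613, -0, 1.476, -0.119], TCP at [0.158, -0.605, 0.253] pointing down, gripper open.
Joint ranges: [-3.01, 3.01], [-1.01, 2.22], [0.06, 2.58], [-1.02, 4.17], [0.09, 2.62], [-3.14, 3.14]. Speed limits (rad/s): [2.57, 2.57, 3.14, 3.14, 3.14, 3.14].

INTERFACE

Orientations are given as a unit quaternion [w, x, y, z].
In Python, from plant import state, grab_frame, get_calibration, job_done, recognise, regions_of gives the robot as it stands.
- The arm moves only by the tool apply_moves, never from a script. Its argument "targets" is a list of rows, each an object with "translation": the shift along the tool's x, y, z normalised to -1 to 1, where 1 is 100 mm, a list of three; "twist": the turn about the tool's z normalised to -1 to 1, where 1 is 0.1 rad; "hand": the opening, from 0 (shut) to 1 (fully open). A call has 1 to 8 rows; each row shifts and turns the commanded pose from where the row before left it, along the tool's axes as they then stand; what a row does not reach is not made up. A row lasts 1/10 s, in which the tool goes at most 50 mm and 8.59 degrees, less where a joint would pass 70% of its speed; a pose out of reach is approached as far as the arm can. A call with a number of a shift or a turn outside -1 to 1 is refused whole. A call with a gripper value outside its range is refused whole. The fingers move at their own pace and stop on an object; the grip force is fixed at half the most. Time passes only in rows, so rows that do not move let the fingers close. It gives the time, the measured TCP pose, the force, the opening and the grip force at its end, in the units of the state.
- state(): the state, without advancing time (a new reading comes with each control period).
- grab_frame(name): name is "side" or "top"; returns the picture (420x560x3 uint8, red, green, blue); there is no depth.
- get_calibration(name): a dict with "camera_matrix" (3x3 intrinsics, pixels), "pose" (4x4, takes a point from camera to world coordinates). Camera axes: x right, y up, looking along -z (the intrinsics and any distortion apply to the point x, -y, -z); pixel columns grow to the right and rows downward; lengths in m; the calibration is good to about 2 mm. A picture is of the moment at which its call begins. get_calibration takes no time and is no camera call.
- job_done(): hands the job in; it is judged then, once.
Trained networks look in the newest picture that a camera, given by its name, has taken for a name from the list of things; names that differ only in an ending like _2 or _b are one class to them, and where a whole thing is asked for, a point or a joint stands for the part that bears it (a point fixed in the world has none). Each returns a list of dicts, best first, with "score" (0 to 1); they miss things now and then, are a little off and sometimes report something else, mostly with a low value. They report only what shows in the picture. A call takes as long as a camera call. They do not tell look-alikes from the thing itself.
- recognise(camera, query): "point" ([x, y, z] in m, in world coordinates, good to about 4 mm: the middle of the surface that is visible of it).
- regions_of(camera, query): "pixels" (420x560 bool, what is visible of it).
The state is a dict: "time": time; "joint_pos": joint angles; "joint_vel": joint speeds; "joint_efforts": joint torques, N m; "tool_pos": TCP position; "tool_rot": TCP orientation; "contact_force": force on the tool from outside, world axes, zero at the start; "ft_torque": the same for the moment, N m; "gripper_width": opening from 0.0 (shut) to 1.0 (fully open); "grasp_force": force on a finger pad.
Only numpy, scipy, OpenCV 4.12 (cv2) and the standard library are available. Lean on these libraries where they do the work, as an engineer would, in place of code of your own. Each camera call takes 0.05 s, during which the arm holds its last target. There are 200 camera calls.

## Working session

There is one attempt and no reset: what is moved stays moved. The work goes in short steps, Python scripts to look and compute and a tool call to move; the robot and the scene stay as the last step left them, time stands still between calls to the robot, and variables do not carry over. Pictures are saved under pics/ and viewed, at most 10 in all, crops included, and the job is handed in when it is done.

Besides the shell and the picture viewer there is one more tool, called after "Emit:" by a JSON object that holds its "method" and its "body". apply_moves: Moves the arm, as the interface text tells. Its arguments: {"type":"object","properties":{"targets":{"type":"array"}},"required":["targets"]}

```bash
mkdir -p pics; python3 - <<'E'
from plant import *
import cv2,numpy as np
for n in("top","side"):
    f=grab_frame(n); cv2.imwrite(f"pics/{n}0.png",f[:,:,::-1])
    c=get_calibration(n); print(n,np.round(c["camera_matrix"],1).tolist(),np.round(c["pose"],3).tolist())
    for q in("ring","stand","beaker","jar","dish","ring_lugs"):
        print(q,[(np.round(d["point"],3).tolist(),round(d["score"],2)) for d in recognise(n,q)])
print(state())
E
```

```text
top [[393.3, 0.0, 284.5], [0.0, 393.3, 214.3], [0.0, 0.0, 1.0]] [[-0.019, 0.98, -0.197, 0.306], [-1.0, -0.016, 0.016, -0.001], [0.013, 0.197, 0.98, 1.12], [0.0, 0.0, 0.0, 1.0]]
ring [([0.432, 0.27, 0.005], 0.64), ([0.476, 0.145, 0.001], 0.5), ([0.599, 0.241, 0.005], 0.47), ([0.576, 0.086, 0.004], 0.42)]
stand [([0.6, -0.154, 0.015], 0.78)]
beaker [([0.612, 0.398, 0.054], 0.67)]
jar [([0.482, 0.385, 0.086], 0.84)]
dish [([0.49, -0.407, 0.025], 0.83)]
ring_lugs [([0.574, 0.08, 0.002], 0.72), ([0.598, 0.244, 0.003], 0.64), ([0.478, 0.149, 0.008], 0.58), ([0.435, 0.274, 0.003], 0.57)]
side [[424.1, 0.0, 283.1], [0.0, 424.1, 209.8], [0.0, 0.0, 1.0]] [[-0.905, 0.267, -0.331, 0.127], [-0.425, -0.547, 0.721, 0.843], [0.012, 0.793, 0.608, 0.802], [0.0, 0.0, 0.0, 1.0]]
ring [([0.473, 0.149, 0.008], 0.79), ([0.435, 0.282, 0.008], 0.68), ([0.609, 0.245, 0.009], 0.67), ([0.563, 0.082, 0.007], 0.6), ([0.369, 0.039, 0.009], 0.53)]
stand [([0.592, -0.141, 0.016], 0.66)]
beaker [([0.605, 0.386, 0.061], 0.83)]
jar [([0.48, 0.415, 0.059], 0.63), ([0.474, 0.148, 0.006], 0.61)]
dish [([0.488, -0.398, 0.0
[... 194 characters left out ...]
nt_pos': array([-1.43402181e+00,  5.26829351e-02,  1.61283216e+00, -3.89889944e-05,
        1.47598603e+00, -1.18964699e-01]), 'joint_vel': array([-0.00111792, -0.00130554,  0.00030213, -0.00134058,  0.00178015,
       -0.00067089]), 'joint_efforts': array([ 3.22032338e-04, -3.93554199e+01, -3.70368719e+01, -7.96310064e-05,
        5.33540006e-04,  5.97676362e-06]), 'tool_pos': array([ 0.15811395, -0.60468084,  0.25335474]), 'tool_rot': array([ 4.59339174e-05,  9.91835578e-01,  1.27523265e-01, -1.89987506e-05]), 'contact_force': array([-0.24229251,  0.25986061,  0.17301155]), 'ft_torque': array([ 0.04114335,  0.03644237, -0.02241218]), 'grasp_force': 0.0, 'gripper_width': 1.0024617765846902}
```

View pics/top0.png

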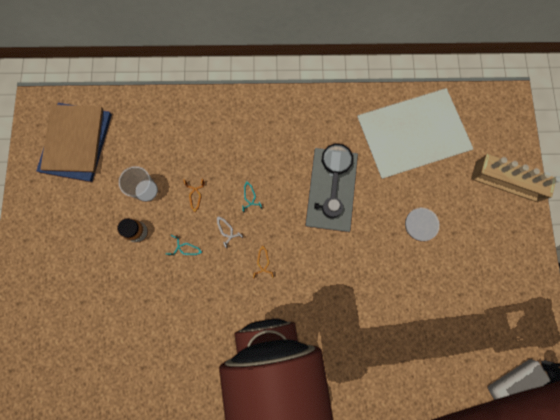

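View pics/side0.png

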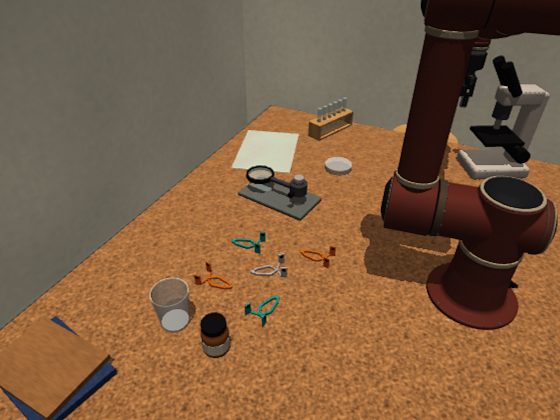

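Top view shows five ring shapes: orange (196,195) and (263,262), teal (252,197) and (185,248), and bright steel (230,231). Only the last one matches "bright steel". In the side view it is at (268,270), with lugs at about (281,258) and (284,271). I'll confirm in one enlarged crop.

```bash
python3 - <<'E'
import cv2,numpy as np
t=cv2.imread("pics/top0.png");s=cv2.imread("pics/side0.png")
a=cv2.resize(t[211:251,205:255],(400,320),interpolation=cv2.INTER_CUBIC)
b=cv2.resize(s[248:288,245:295],(400,320),interpolation=cv2.INTER_CUBIC)
c=cv2.resize(t[176:224,305:365],(400,270)[:1]+(280,),interpolation=cv2.INTER_CUBIC)
d=cv2.resize(s[165:213,260:330],(400,280),interpolation=cv2.INTER_CUBIC)
cv2.imwrite("pics/crop0.png",np.vstack([np.hstack([a,b]),np.hstack([c,d])]))
E
```

```text
(no output)
```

View pics/crop0.png

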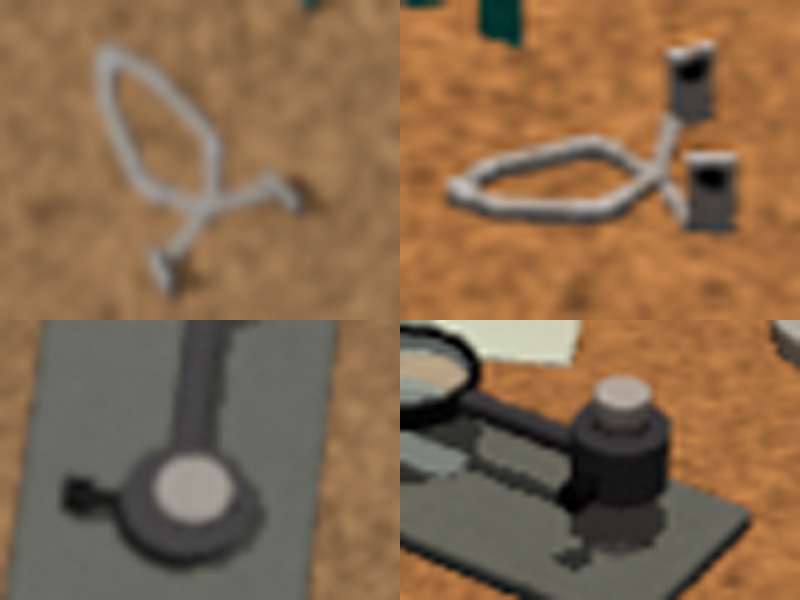

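The crop confirms it: the only bright steel ring, with its lugs toward the robot and the hinge end at top px (219,218). The pillar head is at top (333.5,204.4) and side (298.4,177.1). Next I'll convert these pixels to positions.

```bash
cat > h.py <<'E'
from plant import *
import numpy as np
def ray(n,u,v):
    c=get_calibration(n);K=c["camera_matrix"];P=np.array(c["pose"])
    d=np.linalg.inv(K)@[u,v,1]; d=P[:3,:3]@(d*[1,-1,-1]); return P[:3,3],d
def at(n,u,v,z):
    o,d=ray(n,u,v); return (o+d*(z-o[2])/d[2])[:3]
def proj(n,p):
    c=get_calibration(n);P=np.array(c["pose"]);q=P[:3,:3].T@(np.array(p)-P[:3,3]);q=q*[1,-1,-1]
    w=np.array(c["camera_matrix"])@q; return w[:2]/w[2]
E
python3 - <<'E'
from h import *
o=.44
for k,z,t,s in [("head",.106,(333.5,204.4),(298.4,177.1)),("hinge",.003,(205+113/8-o,211+57/8-o),(245+60/8-o,248+187/8-o)),
 ("lugA",.034,(205+278/8-o,211+188/8-o),(245+290/8-o,248+50/8-o)),("lugB",.034,(205+160/8-o,211+258/8-o),(245+312/8-o,248+157/8-o))]:
    print(k,at("top",*t,z).round(4),at("side",*s,z).round(4))
E
```

```text
head [ 0.5346 -0.1479  0.106 ] [ 0.5326 -0.1477  0.106 ]
hinge [0.5237 0.1709 0.003 ] [0.5227 0.1685 0.003 ]
lugA [0.4703 0.1082 0.034 ] [0.4692 0.1073 0.034 ]
lugB [0.4465 0.1489 0.034 ] [0.4419 0.1485 0.034 ]
```

Emit:
{"method": "apply_moves", "body": {"targets": [{"translation": [0.42,-0.24,0],"twist": -1,"hand": 1},{"translation": [0.41,-0.26,0],"twist": -1,"hand": 1},{"translation": [0.4,-0.28,0],"twist": -1,"hand": 1},{"translation": [0.4,-0.28,0],"twist": 0,"hand": 1},{"translation": [0.4,-0.28,0],"twist": 0,"hand": 1},{"translation": [0.4,-0.28,0],"twist": 0,"hand": 1},{"translation": [0.4,-0.28,0],"twist": 0,"hand": 1},{"translation": [0.4,-0.28,0],"twist": 0,"hand": 1}]}}

```text
time: 1.5
tool_pos: [0.342, -0.2632, 0.2535]
tool_rot: [0.0, 0.962, 0.274, 0.0]
contact_force: [0.4, 0.1, -0.2]
gripper_width: 0.996
grasp_force: 0.0
```

Emit:
{"method": "apply_moves", "body": {"targets": [{"translation": [0.36,-0.32,0.1],"twist": 0,"hand": 1},{"translation": [0.36,-0.32,0.1],"twist": 0,"hand": 1},{"translation": [0.36,-0.32,0.1],"twist": 0,"hand": 1},{"translation": [0.36,-0.32,0.1],"twist": 0,"hand": 1},{"translation": [0.36,-0.32,0.1],"twist": 0,"hand": 1},{"translation": [0.36,-0.32,0.1],"twist": 0,"hand": 1},{"translation": [0.36,-0.32,0.1],"twist": 0,"hand": 1},{"translation": [0.3,-0.3,0.3],"twist": 0,"hand": 1}]}}

```text
time: 2.3
tool_pos: [0.4494, 0.1006, 0.1573]
tool_rot: [0.001, 0.961, 0.275, 0.004]
contact_force: [0.3, -0.9, 0.1]
gripper_width: 1.004
grasp_force: 0.0
```

Emit:
{"method": "apply_moves", "body": {"targets": [{"translation": [0.1,-0.1,0.3],"twist": 0,"hand": 1},{"translation": [0.09,-0.09,0.27],"twist": 0,"hand": 1},{"translation": [0,0,0],"twist": 0,"hand": 1}]}}

```text
time: 2.6
tool_pos: [0.4499, 0.1251, 0.0934]
tool_rot: [-0.001, 0.961, 0.276, -0.004]
contact_force: [-1.8, -1.7, -0.9]
gripper_width: 1.003
grasp_force: 0.0
```

```bash
python3 - <<'E'
from h import *
import cv2
s=state();print(s["tool_pos"],s["tool_rot"])
f=grab_frame("side")
u,v=proj("side",s["tool_pos"]);print(u,v); 
for p in([.457,.128,.034],[.4695,.1078,.034],[.444,.1487,.034]): print(proj("side",p))
cv2.imwrite("pics/s1.png",cv2.resize(f[195:295,215:335,::-1],(720,600),interpolation=cv2.INTER_CUBIC))
E
```

```text
[0.44988985 0.12510926 0.09335697] [-7.87936106e-04  9.61286762e-01  2.75518034e-01 -4.11751584e-03]
284.9556042727063 243.19582147324402
[281.64162528 260.23642096]
[280.62691335 253.89752491]
[282.78626091 266.98489854]
```

View pics/s1.png

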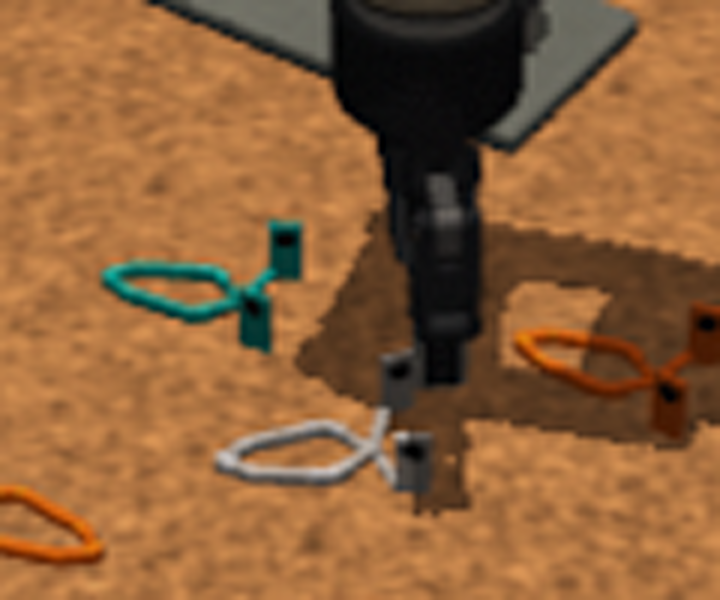

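The view shows the steel lugs (crop 400,370 and 412,460) just under the fingers, and the look-alikes are clear of them. I'm going down with a small forward shift.

Emit:
{"method": "apply_moves", "body": {"targets": [{"translation": [0.06,0.01,0.2],"twist": 0,"hand": 1},{"translation": [0,0,0.2],"twist": 0,"hand": 1},{"translation": [0,0,0.1],"twist": 0,"hand": 1},{"translation": [0,0,0],"twist": 0,"hand": 1}]}}

```text
time: 3.05
tool_pos: [0.4583, 0.1259, 0.0474]
tool_rot: [-0.0, 0.962, 0.274, -0.001]
contact_force: [-0.1, 1.0, 0.1]
gripper_width: 0.999
grasp_force: 0.0
```

```bash
python3 - <<'E'
from h import *
import cv2
s=state();print(s["tool_pos"],s["tool_rot"],s["contact_force"])
f=grab_frame("side");g=grab_frame("top")
a=cv2.resize(f[225:285,245:315,::-1],(400,342),interpolation=cv2.INTER_CUBIC)
b=cv2.resize(g[205:265,200:270,::-1],(400,342),interpolation=cv2.INTER_CUBIC)
cv2.imwrite("pics/s2.png",np.hstack([a,b]))
E
```

```text
[0.45831954 0.12587771 0.04736601] [-2.02603445e-05  9.61760269e-01  2.73892112e-01 -5.43013665e-04] [-0.08919846  0.96291832  0.10679663]
```

View pics/s2.png

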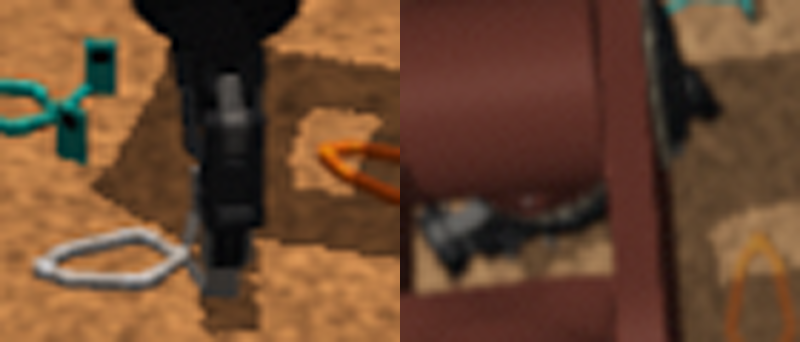

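The near finger stands over the near lug, outside the ring, and is well aligned. I'm lowering the last 16 mm and closing.

Emit:
{"method": "apply_moves", "body": {"targets": [{"translation": [-0.02,-0.02,0.08],"twist": 0,"hand": 1},{"translation": [0,0,0.08],"twist": 0,"hand": 1},{"translation": [0,0,0],"twist": 0,"hand": 0.7},{"translation": [0,0,0],"twist": 0,"hand": 0.4},{"translation": [0,0,0],"twist": 0,"hand": 0.1},{"translation": [0,0,0],"twist": 0,"hand": 0},{"translation": [0,0,0],"twist": 0,"hand": 0},{"translation": [0,0,0],"twist": 0,"hand": 0}]}}

```text
time: 3.95
tool_pos: [0.4576, 0.1279, 0.0346]
tool_rot: [-0.0, 0.962, 0.274, 0.001]
contact_force: [-6.6, 1.1, 16.5]
gripper_width: 0.179
grasp_force: 59.8
```

Gripped: width is 15–18 mm at 60 N. I'm lifting to check.

Emit:
{"method": "apply_moves", "body": {"targets": [{"translation": [0,0,-0.2],"twist": 0,"hand": 0},{"translation": [0,0,-0.4],"twist": 0,"hand": 0},{"translation": [0,0,-0.4],"twist": 0,"hand": 0},{"translation": [0,0,-0.2],"twist": 0,"hand": 0},{"translation": [0,0,0],"twist": 0,"hand": 0}]}}

```text
time: 4.45
tool_pos: [0.4584, 0.1275, 0.1557]
tool_rot: [0.001, 0.962, 0.274, 0.004]
contact_force: [-0.3, 0.4, -0.7]
gripper_width: 0.183
grasp_force: 59.3
```

```bash
python3 - <<'E'
from h import *
import cv2
s=state();print(s["tool_pos"],s["tool_rot"],s["contact_force"],s["ft_torque"],s["gripper_width"])
f=grab_frame("side");print(proj("side",s["tool_pos"]))
cv2.imwrite("pics/s3.png",cv2.resize(f[180:260,230:330,::-1],(750,600),interpolation=cv2.INTER_CUBIC))
E
```

```text
[0.45844263 0.12753665 0.15571117] [6.61789283e-04 9.61614078e-01 2.74373741e-01 4.12041769e-03] [-0.25168768  0.35193143 -0.73931103] [-0.0007885  -0.03367603 -0.07319731] 0.18327133306432036
[281.68630843 223.4242171 ]
```

View pics/s3.png

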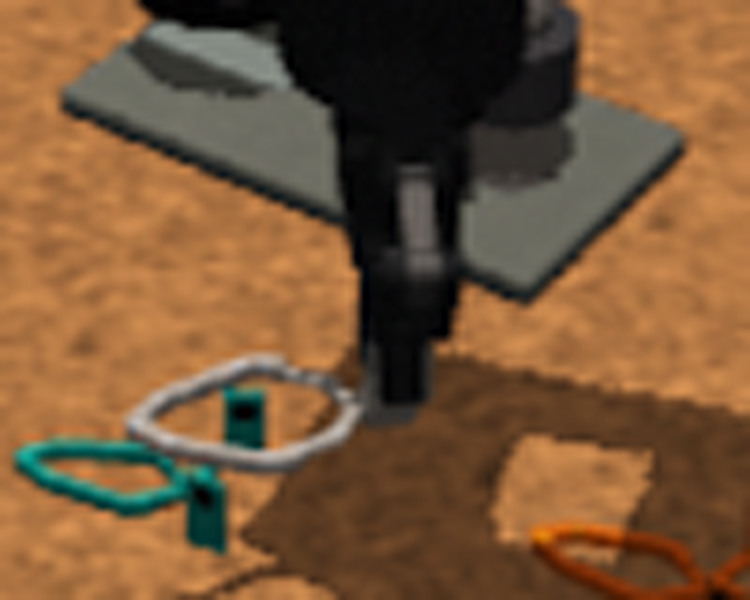

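Ring is held spread, roughly flat: hinge tip at crop (133,425), wide points at (262,360) and (275,463).

```bash
python3 - <<'E'
from h import *
p=np.array([.45844,.12754]);y=2*np.arctan2(.2744,.9616);X=np.array([np.cos(y),np.sin(y)]);Y=np.array([np.sin(y),-np.cos(y)])
print(y)
for u,v in((133,425),(262,360),(275,463),(345,425)):
  for z in(.118,.124,.130):
    q=at("side",230+u/7.5-.43,180+v/7.5-.43,z)[:2]-p; print((u,v),z,(q@X*1e3).round(1),(q@Y*1e3).round(1))
E
```

```text
0.5559399773747683
(133, 425) 0.118 83.8 5.1
(133, 425) 0.124 83.9 -1.8
(133, 425) 0.13 84.0 -8.7
(262, 360) 0.118 39.2 33.8
(262, 360) 0.124 39.7 26.6
(262, 360) 0.13 40.2 19.4
(275, 463) 0.118 39.3 -18.2
(275, 463) 0.124 39.8 -24.9
(275, 463) 0.13 40.3 -31.6
(345, 425) 0.118 14.9 -2.0
(345, 425) 0.124 15.6 -8.8
(345, 425) 0.13 16.4 -15.7
```

Emit:
{"method": "apply_moves", "body": {"targets": [{"translation": [-0.06,0.14,-0.05],"twist": 0,"hand": 0},{"translation": [-0.12,0.27,-0.05],"twist": 0,"hand": 0},{"translation": [-0.16,0.37,0],"twist": 0,"hand": 0},{"translation": [-0.18,0.4,0],"twist": 0,"hand": 0},{"translation": [-0.18,0.4,0],"twist": 0,"hand": 0},{"translation": [-0.18,0.4,0],"twist": 0,"hand": 0},{"translation": [-0.16,0.37,0],"twist": 0,"hand": 0},{"translation": [-0.12,0.27,0],"twist": 0,"hand": 0}]}}

```text
time: 5.3
tool_pos: [0.4942, -0.1584, 0.1585]
tool_rot: [-0.001, 0.962, 0.274, -0.002]
contact_force: [-0.2, 1.3, -0.9]
gripper_width: 0.183
grasp_force: 59.3
```

Emit:
{"method": "apply_moves", "body": {"targets": [{"translation": [-0.06,0.11,0],"twist": 0,"hand": 0},{"translation": [0,0,0],"twist": 0,"hand": 0},{"translation": [0,0,0],"twist": 0,"hand": 0}]}}

```text
time: 5.6
tool_pos: [0.4955, -0.168, 0.1599]
tool_rot: [-0.001, 0.962, 0.274, -0.001]
contact_force: [0.1, -0.0, -0.2]
gripper_width: 0.18
grasp_force: 59.3
```

```bash
python3 - <<'E'
from h import *
import cv2
s=state();print(s["tool_pos"],s["tool_rot"],s["contact_force"],s["ft_torque"],s["gripper_width"])
f=grab_frame("side");g=grab_frame("top")
a=cv2.resize(f[145:205,255:325,::-1],(490,420),interpolation=cv2.INTER_CUBIC)
b=cv2.resize(g[175:235,300:370,::-1],(490,420),interpolation=cv2.INTER_CUBIC)
cv2.imwrite("pics/s4.png",np.hstack([a,b])[:, :800])
E
```

```text
[ 0.49547879 -0.16798459  0.15991815] [-1.22637398e-03  9.61607458e-01  2.74424510e-01 -8.83771142e-04] [ 0.06099838 -0.01855571 -0.22146999] [-0.02953212  0.02623121 -0.00463473] 0.17978863946890808
```

View pics/s4.png

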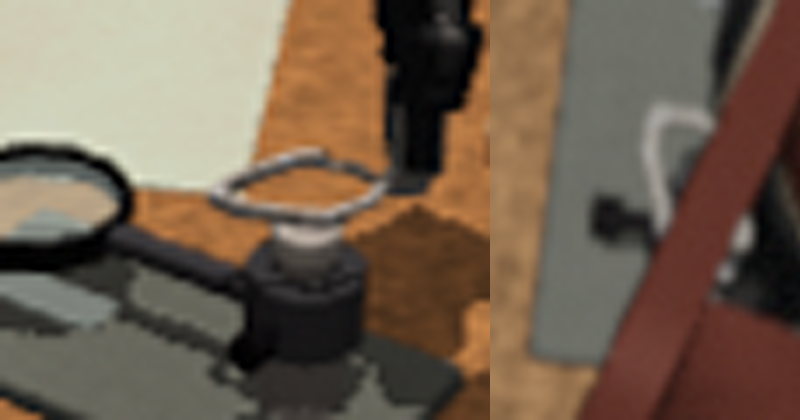

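The ring is spread just above the head: hinge at crop (215,195), wide points at about (315,155) and (332,217), head below at (308,230).

```bash
python3 - <<'E'
from h import *
p=np.array([.49548,-.16798]);y=.556;X=np.array([np.cos(y),np.sin(y)]);Y=np.array([np.sin(y),-np.cos(y)])
for h in ((.5346,-.1479),(.5326,-.1477)):
  q=np.array(h)-p; print("head",q@X,q@Y)
for u,v in((215,195),(315,155),(332,217),(380,188)):
    q=at("side",255+u/7-.43,145+v/7-.43,.128)[:2]-p; print((u,v),(q@X*1e3).round(1),(q@Y*1e3).round(1))
E
```

```text
head 0.043825556756404566 0.003591848408711141
head 0.04223236919959609 0.002366387920229097
(215, 195) 82.8 -2.2
(315, 155) 36.1 25.3
(332, 217) 36.2 -23.9
(380, 188) 12.5 -3.6
```

Emit:
{"method": "apply_moves", "body": {"targets": [{"translation": [0.02,0.025,0.08],"twist": 0,"hand": 0},{"translation": [0,0,0.08],"twist": 0,"hand": 0},{"translation": [0,0,0.06],"twist": 0,"hand": 0},{"translation": [0,0,0.04],"twist": 0,"hand": 0},{"translation": [0,0,0.0],"twist": 0,"hand": 0}]}}

```text
time: 6.2
tool_pos: [0.4987, -0.1697, 0.1343]
tool_rot: [-0.001, 0.962, 0.274, -0.001]
contact_force: [-0.0, 0.5, -1.3]
gripper_width: 0.178
grasp_force: 59.3
```

There's no contact force, and the ring is already about 6 mm below the head's top. I'll keep lowering.

Emit:
{"method": "apply_moves", "body": {"targets": [{"translation": [0,0,0.05],"twist": 0,"hand": 0},{"translation": [0,0,0.05],"twist": 0,"hand": 0},{"translation": [0,0,0.03],"twist": 0,"hand": 0},{"translation": [0,0,0],"twist": 0,"hand": 0}]}}

```text
time: 6.6
tool_pos: [0.4989, -0.17, 0.1217]
tool_rot: [-0.0, 0.962, 0.274, -0.0]
contact_force: [0.1, -0.2, -0.1]
gripper_width: 0.182
grasp_force: 59.3
```

```bash
python3 - <<'E'
from h import *
import cv2
s=state();print(s["tool_pos"],s["contact_force"],s["ft_torque"],s["gripper_width"])
f=grab_frame("side")
cv2.imwrite("pics/s5.png",cv2.resize(f[155:205,265:325,::-1],(600,500),interpolation=cv2.INTER_CUBIC))
E
```

```text
[ 0.49887639 -0.17003839  0.12171463] [ 0.08837399 -0.23113723 -0.09926515] [-0.01339079  0.08668916  0.01963037] 0.1820939568019497
```

View pics/s5.png

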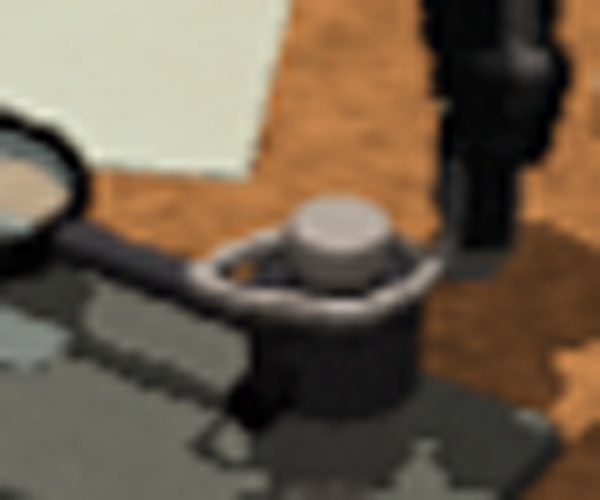

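The ring is around the pillar under the head, level with the groove. I'll lower it slightly, then open gradually, following down as the pads swing back.

Emit:
{"method": "apply_moves", "body": {"targets": [{"translation": [0,0,0.02],"twist": 0,"hand": 0},{"translation": [0,0,0.0],"twist": 0,"hand": 0.2},{"translation": [0,0,0.01],"twist": 0,"hand": 0.3},{"translation": [0,0,0.01],"twist": 0,"hand": 0.4},{"translation": [0,0,0.01],"twist": 0,"hand": 0.5},{"translation": [0,0,0.01],"twist": 0,"hand": 0.6},{"translation": [0,0,0.01],"twist": 0,"hand": 0.8},{"translation": [0,0,0],"twist": 0,"hand": 1}]}}

```text
time: 7.45
tool_pos: [0.4992, -0.1702, 0.1154]
tool_rot: [-0.0, 0.962, 0.274, -0.0]
contact_force: [0.7, -0.2, -0.1]
gripper_width: 0.914
grasp_force: 0.0
```

Emit:
{"method": "apply_moves", "body": {"targets": [{"translation": [0,0,0],"twist": 0,"hand": 1},{"translation": [0,0,0],"twist": 0,"hand": 1},{"translation": [0,0,0],"twist": 0,"hand": 1}]}}

```text
time: 7.75
tool_pos: [0.4993, -0.1702, 0.1155]
tool_rot: [0.0, 0.962, 0.274, 0.0]
contact_force: [0.5, 0.0, 0.7]
gripper_width: 1.0
grasp_force: 0.0
```

```bash
python3 - <<'E'
from h import *
import cv2
s=state();print(s["tool_pos"],s["contact_force"],s["gripper_width"])
f=grab_frame("side")
cv2.imwrite("pics/s6.png",cv2.resize(f[155:205,265:325,::-1],(600,500),interpolation=cv2.INTER_CUBIC))
E
```

```text
[ 0.49931668 -0.17020201  0.11553732] [0.50742023 0.01216137 0.6975866 ] 0.9999854732279074
```

View pics/s6.png

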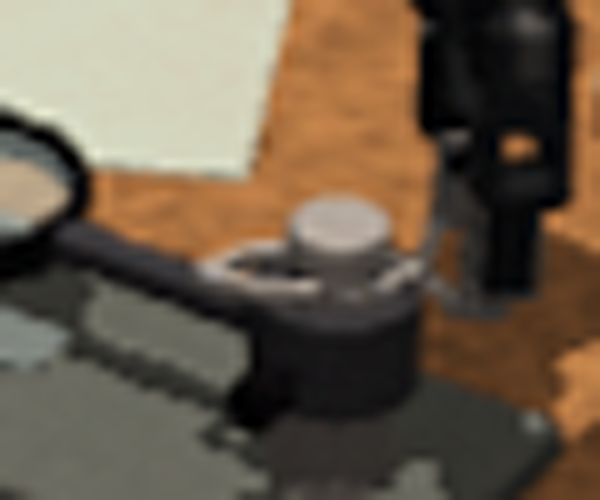

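The ring has closed into the groove and lies flat, and the fingers are open outside the lugs. I'll retreat straight up, then check.

Emit:
{"method": "apply_moves", "body": {"targets": [{"translation": [0,0,-0.2],"twist": 0,"hand": 1},{"translation": [0,0,-0.3],"twist": 0,"hand": 1},{"translation": [0,0,-0.4],"twist": 0,"hand": 1},{"translation": [-0.3,0,-0.3],"twist": 0,"hand": 1},{"translation": [-0.3,0,0],"twist": 0,"hand": 1},{"translation": [0,0,0],"twist": 0,"hand": 1},{"translation": [0,0,0],"twist": 0,"hand": 1}]}}

```text
time: 8.5
tool_pos: [0.4481, -0.2019, 0.2355]
tool_rot: [0.0, 0.962, 0.274, 0.0]
contact_force: [-0.4, -0.3, -0.3]
gripper_width: 1.004
grasp_force: 0.0
```

```bash
python3 - <<'E'
from h import *
import cv2
s=state();print(s["tool_pos"],s["contact_force"],s["time"])
f=grab_frame("side");g=grab_frame("top")
a=cv2.resize(f[155:205,265:325,::-1],(400,333),interpolation=cv2.INTER_CUBIC)
b=cv2.resize(g[180:230,300:360,::-1],(400,333),interpolation=cv2.INTER_CUBIC)
cv2.imwrite("pics/s7.png",np.hstack([a,b]))
E
```

```text
[ 0.44811231 -0.20193309  0.23545422] [-0.43139213 -0.29320698 -0.31661646] 8.5
```

View pics/s7.png

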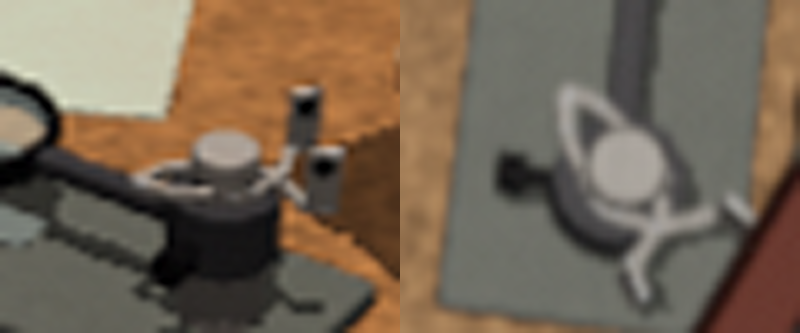

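```bash
python3 - <<'E'
from h import *
k=6.667;o=.43
A=at("side",265+305/k-o,155+91/k-o,.119);B=at("side",265+325/k-o,155+151/k-o,.119);H=at("side",265+140/k-o,155+180/k-o,.088);P=at("side",265+226/k-o,155+140/k-o,.106)
A2=at("top",300+733/k-o,180+203/k-o,.119);B2=at("top",300+637/k-o,180+280/k-o,.119);H2=at("top",300+570/k-o,180+93/k-o,.088);P2=at("top",300+628/k-o,180+163/k-o,.106)
for a,b,h,p in((A,B,H,P),(A2,B2,H2,P2)):
    m=(a+b)[:2]/2;d=h[:2]-m;L=np.linalg.norm(d);c=m+d/L*36.5e-3
    print("sep",np.linalg.norm(a-b),"L",L,"offset",c-p[:2],"along",(c-p[:2])@d/L, "from hinge", (h[:2]-d/L*.042-p[:2])@d/L)
E
```

```text
sep 0.05022971639871593 L 0.07808471575063339 offset [-0.00460902  0.00302875] along -0.0027051443007018307 from hinge -0.00312042855006848
sep 0.05005405801470911 L 0.07548445685192724 offset [-0.00163834 -0.00056151] along -0.0017210976707165858 from hinge -0.004736640818789308
```

Lug spacing measures 50 mm, so the ring is fully closed. The centre is 2–5 mm from the axis, inside the 8 mm limit, and the robot is clear. Handing in.

```bash
python3 -c "
from plant import *
print(job_done())"
```

```text
the job is handed in; nothing more can be done
None
```

I handed the job in: the steel ring sits closed and flat in the pillar's groove, let go, with the robot clear and no bystander touched; the hand-in gave no verdict.

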